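# Prove the breaker and level a staining plate with a wedge

### The job

Get the heated slide-staining plate ready for use. First prove its safety breaker: press and hold the yellow test button until the blue-tipped lever drops towards you, then lift the lever back up until it latches and stays up. Then take the orange wedge by its grip, slide it thin end first into the guide channel under the front edge of the plate, and push it in until the plate just lifts off its two rest pads and lies level, about 3 mm up at the front; finish while still holding the wedge in place like that (I will clamp the hinge), and leave the other things on the bench alone.

Things in the scene. Friction and masses are not known exactly. Their poses are not given: they have to be found in the camera images.
- stainer: the staining appliance, fixed: aluminium base, hinged dark steel plate over it, white control module (deck 44 mm high) on its +y side. Origin on the bench on the plate's centre line; +x from the open front apron to the hinge at the back, z up. Base floor: top 6 mm above the bench, x = -175 to +100, y = -65 to +65 mm. Module: x = -25 to +100, y = +69 to +176 mm
- channel_mouth (a point): point on the base floor (stainer x = -85, y = 0 mm) at the front end of the wedge's guide channel, on its centre line; axes as the stainer's. The channel: two rails 10 mm high, 33 mm apart inside, from stainer x = -85 to 0 mm; in front of them flared jaws, 51 mm apart inside at their mouth at x = -112 mm
- plate_lift_bar (a point): lowest line of the round steel bar (10 mm diameter, 40 mm long, along y) under the plate's front, where the wedge lifts it: at stainer x = -60 mm, 11 mm above the base floor while the plate rests, 14.3 mm when level. Plate front edge at stainer x = -70 mm, width 98 mm, top of its rails at 46 mm, hinge at x = +90, z = 34 mm
- plate (a joint): hinge angle of the plate (rad): 0 at the start, resting on two rubber pads under its front corners, front 3.3 mm low; 0.022 level; each 0.00667 is 1 mm of lift at the lift bar. It bears on the wedge with 4 to 7 N; pushing the wedge in takes about 5 to 12 N
- button_top (a point): centre of the top face of the yellow test button, 21 mm across, 10 mm proud of the module deck (54 mm above the bench); pressed straight down, 6 mm travel, trips the lever after about 4 mm, takes about 3 N
- test_button (a joint): travel of the test button (m): 0 out, 0.006 fully pressed; springs back
- lever_tip (a point): end of the breaker lever, 44 mm from its pivot; its blue top part is 14 mm wide along the stainer's y and 11 mm thick. The pivot runs along y at stainer x = 35, y = 148, z = 48 mm, beside the button; the tip is 90 mm above the bench when up, about 82 mm when dropped (lift it along its arc, it jams if pushed level)
- lever (a joint): angle of the breaker lever (rad): about 0.07 up (on), latched, leaning 0.3 past vertical to the stainer's +x; 1.05 dropped, leaning 0.7 from vertical to -x. A spring drives it down when it is not latched. To latch, it must be swung back past that, to its stop at -0.12; that takes up to 3 N at the tip, and the button dips as the latch snaps
- wedge: orange plastic levelling wedge, loose, 98 x 28 mm, 100 g. Origin under the middle of its length; +x to the thin end, z up. Underside flat; top slopes 1 in 5 from 6 mm thick at the thin end (x = +49) to 18.4 mm (x = -13 mm), then flat to x = -49 mm. On the flat stands the grip rib: 14 mm wide (y), 32 mm long (x = -47 to -15 mm), top 48 mm above the underside
- wedge_grip (a point): middle of the grip rib, 34 mm above the wedge's underside, at wedge x = -31 mm, y = 0
- wedge_tip (a point): bottom edge of the wedge's thin end, at wedge x = +49 mm. The wedge first touches the lift bar with its thin end 25 mm past the bar, and the plate is level with it 41.5 mm past the bar
- violet_jar: lidded stain jar, violet, 61 x 61 x 72 mm, origin under its centre; leave alone
- red_jar: lidded stain jar, red, 61 x 61 x 72 mm, origin under its centre; leave alone
- oil_bottle: small amber bottle with black cap, 29 x 29 x 62 mm, origin under its centre; leave alone
- dropper_bottle: small white bottle with red cap, 27 x 27 x 58 mm, origin under its centre; leave alone
- marker: black and white marker pen lying on the bench, 122 mm long, 16 mm thick; leave alone
- microscope: white microscope, fixed, about 0.4 m high, origin under its base; it stands right (-y) of the work, between it and the arm's start: go round it in front, drawn in
There are look-alikes about, which are no part of the job. What is shaped like the wedge but red is not meant.

How it is judged:
On the way, in this order (a step that is already met when the one before it is completed fails the run):
1. the lever has dropped, with the test button pressed (value of joint test_button above 0.001 m and value of joint lever above 0.8 rad).
2. the lever is lifted back up and stays there untouched (value of joint lever below 0.2 rad and contact force between each of the arm, the fingers and lever below 0.1 N), for 0.2 s.
3. the wedge has lifted the plate off its pads (value of joint plate above 0.0105 rad and contact force between wedge and plate above 1 N), for 0.2 s.
At the end, for the whole second after the job is handed in: Plate off its pads, level within about 0.0115 rad (lift bar 1.6 to 5 mm up), carried by the wedge alone, arm and fingers off it; wedge flat in the channel (within 2.5 mm of the floor, 6 mm of the centre line), at rest, still gripped; lever up (all of step 3 and value of joint plate below 0.0335 rad and contact force between the fingers and wedge above 3 N and contact force between each of the fingers, the arm and plate below 0.5 N and z of wedge in the frame of stainer below 0.0085 m and angle between wedge's own z axis and vertical below 0.1 rad and y of wedge in the frame of stainer between -0.006 and 0.006 m and linear speed of wedge below 0.01 m/s and value of joint lever below 0.2 rad); the arm keeps its last pose, push and grip.
It fails at once if the plate is lifted too far (more than about 9 mm at the lift bar) (value of joint plate above 0.06 rad).
It fails at once if a bystander is moved more than 2 cm (distance of any of violet_jar, red_jar, oil_bottle, dropper_bottle, marker from where it was at the start of the episode above 0.02 m).
It also fails if it takes over 58 s, if anything falls off the work surface, if the arm or the gripper's body presses on something with over 40 N, if the wrist force passes 120 N, or if a joint passes its speed limit or range.

### The arm

A 6-joint arm with a two-finger parallel gripper is mounted at the origin on a cart in front of the work surface, level with it; the furniture and walls round the work are solid. World frame = base frame: x ahead of the robot, y to its left, z up, the work surface at z = 0. Lengths are in m, angles in rad, forces in N, time in s.
With the tool pointing down it reaches from about 0.35 to 0.775 m from the base axis. Payload 5.5 kg.
Tool frame: the origin (TCP) lies at the very end of the fingers, on their centre line; the grasp point (between the pads) lies 19 mm behind it; z points along the fingers, y is the line along which they close (so a half turn about z gives the same grasp; the last joint's range is limited). The gripper opens to 85 mm and grips with 20 to 120 N. Pads are 22 mm wide; open, the fingers measure 114 mm over their backs; the gripper's body (76 mm by 85 mm) begins 54 mm behind the grasp point. The pads swing forward as they close: fully open they stand 13 mm farther back than shut.
Start: joints at [0.977, 0.313, 0.046, 1.304, 0, 1.431], TCP at [0.252, 0.517, 0.231] pointing down, gripper open.
Joint ranges: [-2.76, 2.76], [-0.86, 1.69], [-1.03, 1.26], [-2.2, 2.34], [-1.47, 1.5], [-3.14, 3.14]. Speed limits (rad/s): [2.57, 2.57, 3.14, 3.14, 3.14, 3.14].

### API

Orientations are given as a unit quaternion [w, x, y, z].
In Python, from workcell import env, viewer, nets gives the robot as it stands. The module is installed in compiled form; this text tells all that it offers.
- The arm moves only by the tool pendant, called after "Request:" by a JSON object that holds its "api" and its "payload". Schema: {"type":"object","properties":{"offsets":{"type":"array","items":{"type":"object","properties":{"sx":{"type":"number"},"sy":{"type":"number"},"sz":{"type":"number"},"wx":{"type":"number"},"wy":{"type":"number"},"wz":{"type":"number"}},"additionalProperties":false},"minItems":1,"maxItems":8},"jaw":{"type":"number"},"grip_n":{"type":"number"},"only":{"type":"string"},"quiet":{"type":"boolean"},"lines":{"type":"string"}},"required":["offsets"],"additionalProperties":false}. offsets is a list of rows, 1 to 8 of them, each an object with the fields sx, sy, sz (the shift in parts of the range, where 1.0 means 0.8 m), wx, wy, wz (a rotation vector in normalised numbers (1 is 60 degrees)); a field left out counts as zero; each row is the pose to reach, as a shift and turn from the pose commanded when the call began, along the tool's axes at that moment; what a row does not reach only later rows make up. A row lasts 1/8 s, in which the tool goes at most 0.0625 m and 0.188 rad, less where a joint would pass 70% of its speed; a pose out of reach is approached as far as the arm can. jaw is the finger opening in m, set as the call begins (left out keeps the last). The fingers move at their own pace and stop on an object; grip_n is the grip in N (left out, the last holds). Time passes only in rows, so rows that do not move let the fingers close. The tool returns the time, the measured TCP pose, the force, the opening and the grip force at its end. only (a regular expression) keeps the lines of the reply that match it, lines (a string "A,B") keeps lines A to B, and quiet returns only ok. Shift and turn numbers lie between -1 and 1, and a call with a number outside is refused. Input that does not fit is refused with a message, and nothing moves.
- env.get_state(): the state, without advancing time (a new reading comes with each control period).
- viewer.read_camera(name): name is "scene" or "top" or "wrist"; returns a dict with "image" (400x640x3 uint8, red, green, blue), "K" (3x3 intrinsics, pixels), "R" (3x3) and "t" (3): a world point X has camera coordinates R X + t. Camera axes: x right, y down, z forward; pixel columns grow to the right and rows downward; lengths in m; the calibration is good to about 2 mm. The wrist camera is an equidistant fisheye: a pixel r from the principal point sees the ray r / f radians off the axis. A picture is of the moment at which its call begins. There is no depth.
- env.hand_in(): hands the job in; it is judged then, once.
Trained networks look in a picture, given as the dict that the camera call returned (one of the last four; its "shot" number tells which), for a name from the list of things; names that differ only in an ending like _2 or _b are one class to them, and where a whole thing is asked for, a point or a joint stands for the part that bears it (a point fixed in the world has none). Each returns a list of dicts, best first, with "confidence" (0 to 1); they miss things now and then, are a little off and sometimes report something else, mostly with a low value. They report only what shows in the picture. A call takes as long as a camera call. They do not tell look-alikes from the thing itself.
- nets.outline_of(label, picture): "region" (400x640 bool, what is visible of it) and "box" ([left, top, right, bottom] in pixels, round what is visible of it).
The state is a dict: "clock": time; "joint_pos": joint angles; "qvel": joint speeds; "tau": joint torques, N m; "tcp_pos": TCP position; "orientation": TCP orientation; "wrist_force": force on the tool from outside, world axes, zero at the start; "ft_torque": the same for the moment, N m; "finger_gap": finger opening in m; "grip_force": force on a finger pad.
Only numpy, scipy, OpenCV 4.12 (cv2) and the standard library are available. Lean on these libraries where they do the work, as an engineer would, in place of code of your own. Each camera call takes 0.05 s, during which the arm holds its last target. There are 200 camera calls.

## Working session

There is one attempt and no reset: what is moved stays moved. The work goes in short steps, Python scripts to look and compute and a tool call to move; the robot and the scene stay as the last step left them, time stands still between calls to the robot, and variables do not carry over. Pictures are saved under pics/ and viewed, at most 13 in all, crops included, and the job is handed in when it is done.

```bash
ls; mkdir -p pics
```

Run:
```python
from workcell import env, viewer, nets
import cv2,numpy as np
s=env.get_state()
for k,v in s.items(): print(k,np.round(v,3))
for n in ("scene","top"):
    p=viewer.read_camera(n); cv2.imwrite(f"pics/{n}0.png",p["image"][:,:,::-1])
    print(n,p["K"].tolist(),np.round(p["R"],4).tolist(),np.round(p["t"],4).tolist(), p["shot"])
    for l in ("stainer","wedge","test_button","lever","violet_jar","microscope"):
        for d in nets.outline_of(l,p)[:3]: print(l,round(d["confidence"],2),d["box"])
```

```text
pics
clock 0.0
joint_pos [0.977 0.314 0.045 1.304 0.    1.431]
qvel [-0.001 -0.001  0.001  0.001 -0.     0.   ]
tau [ 3.0000e-03 -4.8062e+01  2.9854e+01  1.9000e-02 -0.0000e+00 -0.0000e+00]
tcp_pos [0.252 0.516 0.23 ]
orientation [-0.     0.225  0.974 -0.001]
wrist_force [-0.109  0.525  0.142]
ft_torque [-0.002  0.032  0.03 ]
grip_force 0.0
finger_gap 0.085
scene [[446.6387247146236, 0.0, 322.06290500659446], [0.0, 446.6387247146236, 193.57463957627593], [0.0, 0.0, 1.0]] [[0.5283, -0.849, -0.0123], [-0.4934, -0.2952, -0.8182], [0.691, 0.4383, -0.5749]] [-0.5139, 0.265, 1.0042] 1
stainer 0.79 [253.5, 147.1, 338.4, 220.9]
wedge 0.87 [210.4, 169.0, 242.3, 191.2]
wedge 0.63 [237.9, 192.5, 266.4, 207.8]
wedge 0.5 [227.1, 140.4, 238.7, 164.2]
test_button 0.59 [272.1, 148.1, 273.3, 156.2]
lever 0.4 [271.0, 143.3, 272.8, 158.6]
violet_jar 0.95 [289.4, 223.2, 321.2, 262.0]
top [[464.50153009784714, 0.0, 308.4276062080576], [0.0, 464.50153009784714, 196.70651618639738], [0.0, 0.0, 1.0]] [[0.0172, -0.9998, 0.0072], [-0.9835, -0.0182, -0.1798], [0.1799, -0.004, -0.9837]] [-0.258, 0.5619, 1.5245] 2
stainer 0.94 [225.6, 137.5, 303.2, 220.4]
stainer 0.72 [239.1, 197.9, 252.3, 227.3]
wedge 0.61 [243.7, 198.3, 250.0, 224.6]
wedge 0.52 [203.8, 190.6, 222.7, 212.6]
violet_jar 0.61 [239.4, 197.0, 251.4, 227.9]
violet_jar 0.56 [319.3, 237.0, 338.2, 258.1]
```

Run:
```python
import cv2,numpy as np
a=cv2.imread("pics/scene0.png")[110:310,180:420];b=cv2.imread("pics/top0.png")[110:290,170:370]
a=cv2.resize(a,None,fx=3.3,fy=3,interpolation=cv2.INTER_CUBIC)
cv2.imwrite("pics/a.png",cv2.resize(cv2.imread("pics/scene0.png")[110:280,180:400],None,fx=3.5,fy=3.5,interpolation=cv2.INTER_CUBIC))
cv2.imwrite("pics/b.png",cv2.resize(cv2.imread("pics/top0.png")[110:260,170:370],None,fx=4,fy=4,interpolation=cv2.INTER_CUBIC))
```

```text
(no output)
```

View pics/a.png

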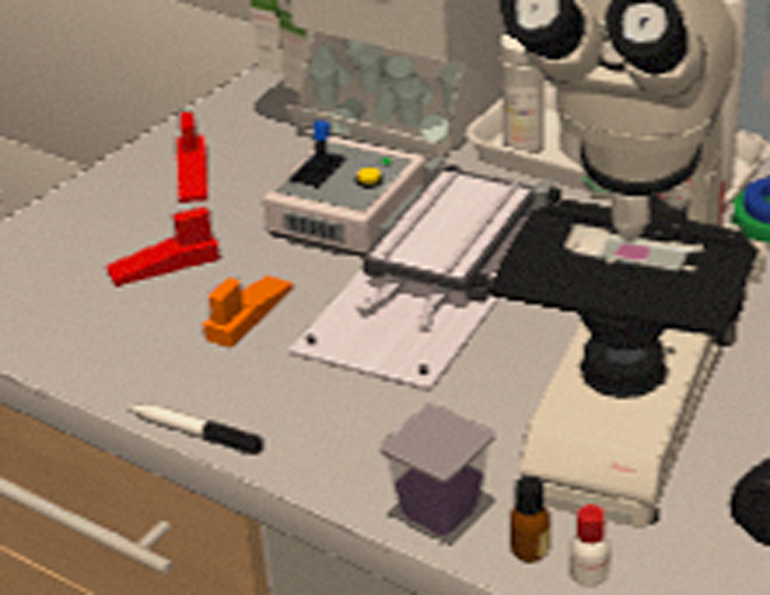

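View pics/b.png

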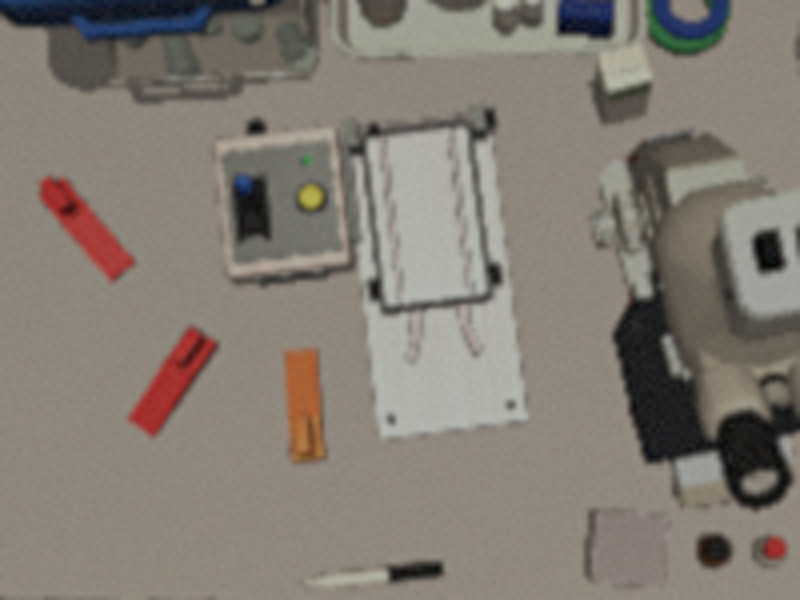

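The scene crop shows the orange wedge near scene px (250,198), with two red decoys to its left. The stainer's open apron faces the viewer, its floor front corners at about (263,210) and (303,220). The top crop shows the wedge at about (246,211), the button at (248,159) and the lever at (231,156). Next I'll compute poses.

Create h.py:
```python
import numpy as np,cv2
from scipy.optimize import least_squares, minimize
from scipy.spatial.transform import Rotation as Ro
def proj(p,X):
    c=np.atleast_2d(X)@np.array(p["R"]).T+p["t"]; K=np.array(p["K"])
    return np.c_[c[:,0]/c[:,2]*K[0,0]+K[0,2], c[:,1]/c[:,2]*K[1,1]+K[1,2]]
def fish(p,X):
    c=np.atleast_2d(X)@np.array(p["R"]).T+p["t"]; K=np.array(p["K"])
    r=np.hypot(c[:,0],c[:,1]); th=np.arctan2(r,c[:,2])
    return np.c_[c[:,0]/r*th*K[0,0]+K[0,2], c[:,1]/r*th*K[1,1]+K[1,2]]
def place(q,P):  # q=x,y,yaw
    c,s=np.cos(q[2]),np.sin(q[2]); P=np.atleast_2d(P)
    return np.c_[q[0]+c*P[:,0]-s*P[:,1], q[1]+s*P[:,0]+c*P[:,1], P[:,2]]
def tri(ps,uvs,f=proj):
    return least_squares(lambda X:np.concatenate([(f(p,X)[0]-u) for p,u in zip(ps,uvs)]),[.5,.3,.05])
def orange(im):
    h=cv2.cvtColor(im,cv2.COLOR_RGB2HSV); return ((h[...,0]>7)&(h[...,0]<19)&(h[...,1]>170)&(h[...,2]>90))
def yellow(im):
    h=cv2.cvtColor(im,cv2.COLOR_RGB2HSV); return ((h[...,0]>=22)&(h[...,0]<34)&(h[...,1]>130)&(h[...,2]>90))
def blue(im):
    h=cv2.cvtColor(im,cv2.COLOR_RGB2HSV); return ((h[...,0]>100)&(h[...,0]<125)&(h[...,1]>120)&(h[...,2]>60))
W=np.array([[x,y,z] for y in(-.014,.014) for x,z in((-.049,0),(.049,0),(.049,.006),(-.013,.0184),(-.049,.0184))])
G=np.array([[x,y,z] for x in(-.047,-.015) for y in(-.007,.007) for z in(.018,.048)])
def render(p,q,f=proj,S=4):
    m=np.zeros((400*S,640*S),np.uint8)
    for B in (W,G):
        uv=f(p,place(q[:3],B)+[0,0,q[3] if len(q)>3 else 0])
        cv2.fillConvexPoly(m,cv2.convexHull(np.round((uv+.5)*S).astype(np.int32)),255)
    return cv2.resize(m,(640,400),interpolation=cv2.INTER_AREA)/255.
```

Run:
```python
from h import *
from workcell import env, viewer, nets
ps=[viewer.read_camera(n) for n in("scene","top")]
for p in ps: print("cam",np.round(-np.array(p["R"]).T@p["t"],3))
# stainer
P=np.array([[-.175,.065,.006],[-.175,-.065,.006],[-.07,.049,.046],[-.07,-.049,.046]])
sc=np.array([[290,350],[430,385],[367,263],[487,291]])/3.5+[180,110]
tp=np.array([[380,438],[527,420],[378,309],[495,297]])/4+[170,110]
f=lambda q:np.r_[(proj(ps[0],place(q,P))-sc).ravel(),(proj(ps[1],place(q,P))-tp).ravel()]
r=least_squares(f,[.5,.2,0.1]); q=r.x; print("stainer",q.round(4),r.fun.round(1))
for nm,fn,lims in(("button",yellow,(.05,)),("lever",blue,())):
    uv=[]
    for p,(x0,y0,x1,y1) in zip(ps,((250,135,300,180),(220,140,260,180))):
        m=fn(np.array(p["image"])); z=np.zeros_like(m); z[y0:y1,x0:x1]=m[y0:y1,x0:x1]
        v,u=np.nonzero(z); uv.append([u.mean(),v.mean()]); print(nm,len(u),np.round(uv[-1],1))
    t=tri(ps,uv); X=t.x; c,s=np.cos(q[2]),np.sin(q[2]);d=X[:2]-q[:2]
    print(nm,X.round(4),t.fun.round(1),"in stainer",np.round([c*d[0]+s*d[1],-s*d[0]+c*d[1]],4))
M=[]
for p in ps:
    m=orange(np.array(p["image"])); n,l,st,ce=cv2.connectedComponentsWithStats(m.astype(np.uint8))
    print([(st[i].tolist(),ce[i].round(0).tolist()) for i in range(1,n) if st[i,4]>30])
    M.append((m,(slice(180,230),slice(230,275))))
cost=lambda q:sum(np.abs(render(p,q)-m)[s].sum() for p,(m,s) in zip(ps,M))
best=min((cost([x,y,a]),x,y,a) for a in np.arange(-.3,.31,.1) for x in np.arange(q[0]-.2,q[0]-.05,.01) for y in np.arange(q[1]+.05,q[1]+.16,.01))
r=minimize(cost,best[1:],method="Nelder-Mead",options=dict(initial_simplex=np.array(best[1:])+np.array([[0,0,0],[.006,0,0],[0,.006,0],[0,0,.1]])))
print("wedge",r.x.round(4),r.fun,[m[s].sum() for m,s in M])
for l in("violet_jar","oil_bottle","marker","microscope"):
    for d in nets.outline_of(l,ps[1])[:1]:
        b=d["box"];u=[(b[0]+b[2])/2,(b[1]+b[3])/2]
        X=least_squares(lambda X:proj(ps[1],[X[0],X[1],.03])[0]-u,[.4,.2]).x;print(l,X.round(3),b)
cv2.imwrite("pics/full.png",ps[0]["image"][:,:,::-1])
```

```text
cam [-0.292 -0.798  0.788]
cam [ 0.283 -0.242  1.603]
stainer [ 0.6724 -0.1453  0.1103] [ 0.8 -0.2  0.5  1.6  0.6 -3.7 -4.5 -4.1  0.2  0.2  0.9  1.3  2.1  0.1
  1.4  0.5]
button 25 [284.8 159.7]
button 26 [247.5 159. ]
button [ 0.6934 -0.0348  0.052 ] [ 0.4 -0.1 -0.4  0.3] in stainer [0.033  0.1076]
lever 20 [271.4 146.8]
lever 14 [230.5 155.5]
lever [0.6965 0.0188 0.0826] [ 0.4 -0.1 -0.3  0.3] in stainer [0.0421 0.1605]
[([310, 56, 35, 11, 77], [327.0, 62.0]), ([380, 69, 43, 14, 257], [401.0, 75.0]), ([238, 189, 25, 20, 290], [248.0, 198.0]), ([326, 256, 11, 7, 44], [331.0, 259.0])]
[([242, 199, 7, 17, 89], [245.0, 206.0])]
wedge [ 0.5212 -0.0279  0.1554] 202.52156862745096 [np.int64(290), np.int64(89)]
violet_jar [ 0.398 -0.31 ] [314.9, 237.3, 337.1, 257.5]
marker [ 0.391 -0.319] [319.0, 239.7, 338.0, 259.3]
```

View pics/full.png

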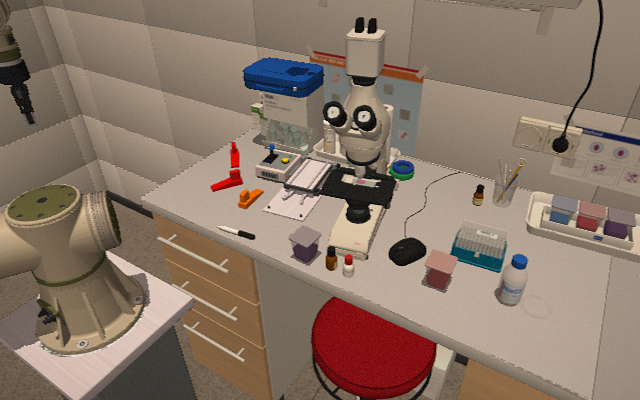

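The rows are not in the units I measure in: shifts go in shares of 0.8 m and turns go in shares of 60 degrees. I convert before sending: -0.368 m / 0.8 = -0.46, -0.276 m / 0.8 = -0.345, -0.564 rad / 1.0472 = -0.5386.

Request:
{"api": "pendant", "payload": {"offsets": [{"sx": -0.0575,"sy": -0.0425,"sz": -0.0088,"wz": -0.0764},{"sx": -0.115,"sy": -0.085,"sz": -0.0175,"wz": -0.1528},{"sx": -0.1725,"sy": -0.1275,"sz": -0.0263,"wz": -0.2292},{"sx": -0.23,"sy": -0.17,"sz": -0.035,"wz": -0.3056},{"sx": -0.2875,"sy": -0.2125,"sz": -0.0438,"wz": -0.382},{"sx": -0.345,"sy": -0.255,"sz": -0.0525,"wz": -0.4584},{"sx": -0.4025,"sy": -0.2975,"sz": -0.0613,"wz": -0.4966},{"sx": -0.46,"sy": -0.345,"sz": -0.07,"wz": -0.5386}]}}

```text
clock: 2.0
tcp_pos: [0.4626, 0.1058, 0.2878]
orientation: [0.001, -0.056, 0.998, 0.0]
wrist_force: [0.5, 0.5, -0.1]
finger_gap: 0.0853
grip_force: 0.0
```

Run:
```python
from h import *
from workcell import env, viewer, nets
p=viewer.read_camera("wrist"); cv2.imwrite("pics/w1.png",p["image"][:,:,::-1]); print(p["K"],p["R"],-np.array(p["R"]).T@p["t"],env.get_state()["orientation"],env.get_state()["joint_pos"])
```

```text
[[309.70691629   0.         319.17879314]
 [  0.         309.70691629 198.49121673]
 [  0.           0.           1.        ]] [[-1.11979318e-01  9.93710230e-01  7.81575257e-04]
 [ 9.54460011e-01  1.07337348e-01  2.78360882e-01]
 [ 2.76526164e-01  3.19166440e-02 -9.60476240e-01]] [0.39280701 0.09789522 0.43047494] [ 0.0018729  -0.05346149  0.99856583 -0.00215582] [ 0.04508606  0.10732999 -0.07535237  1.38433206 -0.00428001 -0.06189645]
```

View pics/w1.png

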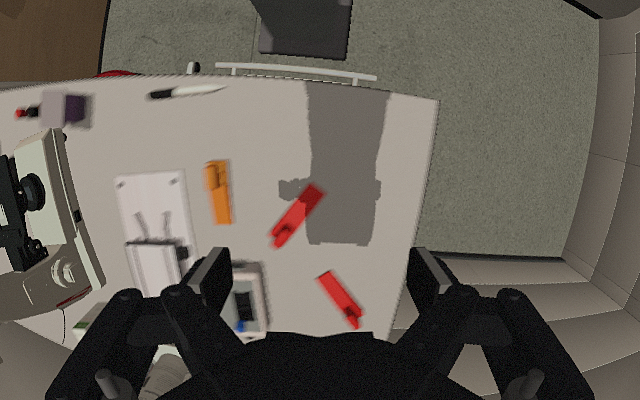

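Wrist view: the wedge is at about (218,192) with its grip end towards the robot, the stainer is left-centre, and the module is partly hidden behind the left finger. I'll move over the work for a cleaner look.

Scaled: -0.181 m / 0.8 = -0.2263, -0.128 m / 0.8 = -0.16.

Request:
{"api": "pendant", "payload": {"offsets": [{"sx": -0.04,"sy": -0.0563,"sz": -0.01},{"sx": -0.08,"sy": -0.1125,"sz": -0.02},{"sx": -0.12,"sy": -0.1688,"sz": -0.03},{"sx": -0.16,"sy": -0.2263,"sz": -0.04},{"sx": -0.16,"sy": -0.2263,"sz": -0.04},{"sx": -0.16,"sy": -0.2263,"sz": -0.04}]}}

```text
clock: 2.8
tcp_pos: [0.6087, -0.0582, 0.3187]
orientation: [-0.001, -0.055, 0.998, 0.0]
wrist_force: [-0.6, 0.6, -0.6]
finger_gap: 0.0852
grip_force: 0.0
```

Run:
```python
from h import *
from workcell import env, viewer, nets
import pickle
p=viewer.read_camera("wrist"); pickle.dump(p,open("w2.pkl","wb")); cv2.imwrite("pics/w2.png",cv2.resize(p["image"][60:360,120:520,::-1],None,fx=2,fy=2,interpolation=cv2.INTER_CUBIC))
```

```text
(no output)
```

View pics/w2.png

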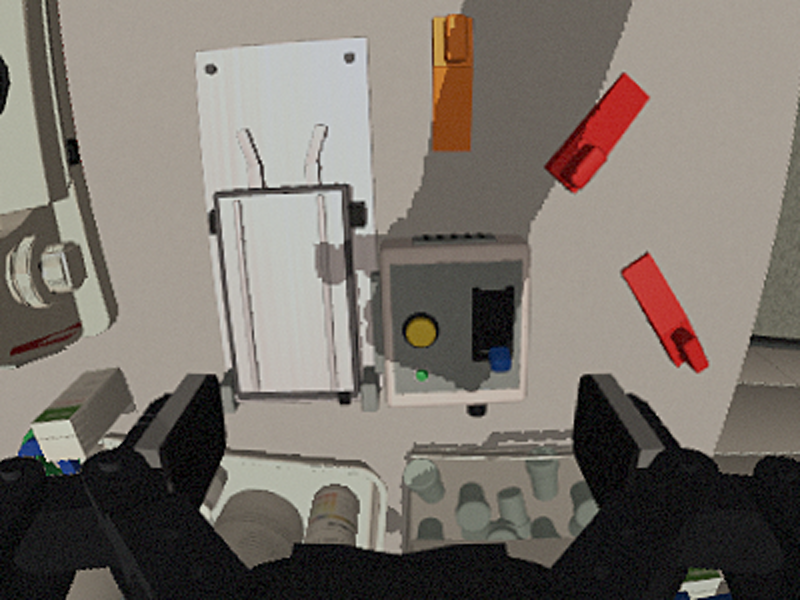

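The wrist crop is clear: floor corners (195,52) and (367,38), plate front corners (216,195) and (352,186), module corners (382,248) to (527,400), button (421,330), lever tip (500,358), wedge (452,85).

Run:
```python
from h import *
import pickle
p=pickle.load(open("w2.pkl","rb")); im=np.array(p["image"])
P=np.array([[-.175,-.065,.006],[-.175,.065,.006],[-.07,-.049,.046],[-.07,.049,.046],[-.025,.069,.044],[-.025,.176,.044],[.1,.176,.044],[.1,.069,.044]])
uv=np.array([[195,52],[367,38],[216,195],[352,186],[382,246],[528,240],[527,400],[386,403]])/2+[120,60]
r=least_squares(lambda q:(fish(p,place(q,P))-uv).ravel(),[.67,-.14,.11],loss="soft_l1"); q=r.x
print("stainer",q.round(4)); print((fish(p,place(q,P))-uv).round(1).tolist())
c,s=np.cos(q[2]),np.sin(q[2])
def atz(u,z):
    X=least_squares(lambda X:fish(p,[X[0],X[1],z])[0]-u,[.6,0]).x; d=X-q[:2]
    return X.round(4),np.round([c*d[0]+s*d[1],-s*d[0]+c*d[1]],4)
for nm,fn,z,(x0,y0,x1,y1) in(("button",yellow,.053,(310,210,345,240)),("lever",blue,.086,(355,225,385,250))):
    m=fn(im); w=np.zeros_like(m); w[y0:y1,x0:x1]=m[y0:y1,x0:x1]; v,u=np.nonzero(w); print(nm,len(u),u.mean(),v.mean(),*atz([u.mean(),v.mean()],z))
h=cv2.cvtColor(im,cv2.COLOR_RGB2HSV); m=(h[...,0]>4)&(h[...,0]<20)&(h[...,1]>150)&(h[...,2]>60)
sl=(slice(55,145),slice(320,375)); print(m[sl].sum())
cost=lambda w:np.abs(render(p,w,fish)-m)[sl].sum()
r=minimize(cost,[.52,-.02,.12],method="Nelder-Mead",options=dict(initial_simplex=np.array([.52,-.03,.12])+np.array([[0,0,0],[.02,0,0],[0,.02,0],[0,0,.1]])))
print("wedge",r.x.round(4),r.fun); np.save("poses.npy",[q,r.x])
g=place(r.x,[[-.031,0,.034]])[0]; print("grip",g, "btn/lever pivot", place(q,[[.035,.148,.048],[-.085,0,.006]]).round(4))
```

```text
stainer [ 0.674  -0.1308  0.1532]
[[-0.3, -0.7], [0.1, -1.5], [-3.4, -0.6], [-1.9, -0.5], [-0.5, 0.8], [2.8, 0.9], [1.0, 0.5], [1.8, 2.7]]
button 156 330.13461538461536 226.02564102564102 [ 0.6944 -0.0327] [0.0351 0.0939]
lever 110 369.58181818181816 239.15454545454546 [0.6951 0.0193] [0.0438 0.1452]
1218
wedge [ 0.5202 -0.0291  0.1323] 169.85882352941178
grip [ 0.48950756 -0.03319084  0.034     ] btn/lever pivot [[ 0.686   0.0208  0.048 ]
 [ 0.59   -0.1438  0.006 ]]
```

Scaled: 0.2437 m / 0.8 = 0.3046, -0.0875 m / 0.8 = -0.1094.

Request:
{"api": "pendant", "payload": {"offsets": [{"sx": -0.0313,"sy": 0.0063,"sz": 0.0625},{"sx": -0.0625,"sy": 0.0125,"sz": 0.125},{"sx": -0.0875,"sy": 0.0193,"sz": 0.1875},{"sx": -0.1094,"sy": 0.0193,"sz": 0.25},{"sx": -0.1094,"sy": 0.0193,"sz": 0.3046},{"sx": -0.1094,"sy": 0.0193,"sz": 0.3046},{"sx": -0.1094,"sy": 0.0193,"sz": 0.3046}], "jaw": 0, "grip_n": 20}}

```text
clock: 3.72
tcp_pos: [0.6948, -0.0327, 0.0781]
orientation: [0.001, -0.056, 0.998, -0.0]
wrist_force: [-0.2, -0.5, 0.2]
finger_gap: 0.0001
grip_force: 0.0
```

Run:
```python
from h import *
from workcell import env, viewer, nets
p=viewer.read_camera("wrist"); cv2.imwrite("pics/w3.png",cv2.resize(p["image"][100:400,120:520,::-1],None,fx=2,fy=2)); s=env.get_state(); print(s["tcp_pos"],s["finger_gap"])
q=np.load("poses.npy")[0]
```

```text
[ 0.69563611 -0.03305815  0.07896131] 0.00012233822976895445
```

View pics/w3.png

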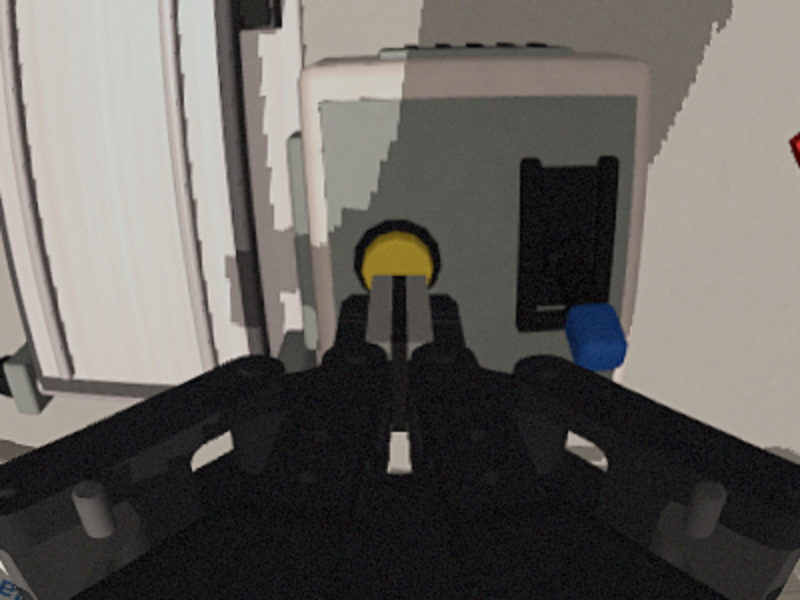

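Scaled: 0.0268 m / 0.8 = 0.0335, 0.0265 m / 0.8 = 0.0331.

Request:
{"api": "pendant", "payload": {"offsets": [{"sy": -0.0038,"sz": 0.015},{"sy": -0.0038,"sz": 0.025},{"sy": -0.0038,"sz": 0.0331},{"sy": -0.0038,"sz": 0.0335},{"sy": -0.0038,"sz": 0.0335},{"sy": -0.0038,"sz": 0.0335},{"sy": -0.0038,"sz": 0.0335}]}}

```text
clock: 4.65
tcp_pos: [0.6946, -0.0367, 0.049]
orientation: [0.0, -0.055, 0.998, -0.0]
wrist_force: [-0.7, -1.0, 1.7]
finger_gap: -0.0001
grip_force: 1.2
```

Run:
```python
from h import *
from workcell import env, viewer, nets
ps=[viewer.read_camera(n) for n in("wrist","scene")]
m=blue(ps[0]["image"]);m[:150]=0;m[330:]=0;m[:,:350]=0;m[:,460:]=0;v,u=np.nonzero(m);print(len(u),u.mean(),v.mean())
p=ps[0]
for z in(.078,.082):
    print(least_squares(lambda X:fish(p,[X[0],X[1],z])[0]-[u.mean(),v.mean()],[.6,0]).x)
s=env.get_state();print(s["tcp_pos"])
```

```text
937 444.31590181430096 226.90288153681965
[0.66408008 0.01263393]
[0.66270303 0.01063179]
[ 0.69462347 -0.03665002  0.04894461]
```

Scaled: -0.056 m / 0.8 = -0.07, 0.053 m / 0.8 = 0.0663.

Request:
{"api": "pendant", "payload": {"offsets": [{"sz": -0.0625},{"sx": 0.0163,"sy": 0.0313,"sz": -0.07},{"sx": 0.0329,"sy": 0.0663,"sz": -0.07},{"sx": 0.0329,"sy": 0.0663,"sz": -0.07},{"sx": 0.0329,"sy": 0.0663,"sz": -0.0375},{"sx": 0.0329,"sy": 0.0663,"sz": -0.0138},{"sx": 0.0329,"sy": 0.0663,"sz": -0.0138}], "jaw": 0.045}}

```text
clock: 5.62
tcp_pos: [0.6613, 0.0132, 0.0575]
orientation: [-0.002, -0.055, 0.998, 0.0]
wrist_force: [-0.3, 0.0, -0.4]
finger_gap: 0.0452
grip_force: 0.0
```

Run:
```python
from h import *
from workcell import env, viewer, nets
p=viewer.read_camera("wrist"); cv2.imwrite("pics/w4.png",p["image"][100:350,160:480,::-1]); s=env.get_state(); print(s["tcp_pos"],s["finger_gap"])
```

```text
[0.66221815 0.01311842 0.05887999] 0.04508730118568682
```

View pics/w4.png

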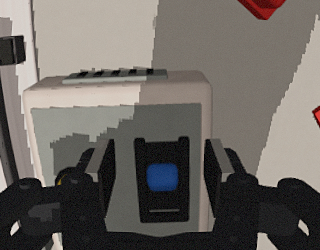

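Request:
{"api": "pendant", "payload": {"offsets": [{},{},{},{}], "jaw": 0, "grip_n": 25}}

```text
clock: 6.18
tcp_pos: [0.6633, 0.0146, 0.061]
orientation: [0.001, -0.056, 0.998, 0.001]
wrist_force: [0.1, 5.9, 3.1]
finger_gap: 0.0136
grip_force: 25.6
```

Request:
{"api": "pendant", "payload": {"offsets": [{"sx": -0.0088,"sz": -0.0055},{"sx": -0.02,"sy": 0.0008,"sz": -0.0093},{"sx": -0.0319,"sy": 0.0013,"sz": -0.0103},{"sx": -0.0435,"sy": 0.0018,"sz": -0.0081},{"sx": -0.0501,"sy": 0.002,"sz": -0.0055},{"sx": -0.0531,"sy": 0.0021,"sz": -0.004},{"sx": -0.0531,"sy": 0.0021,"sz": -0.004}]}}

```text
clock: 7.05
tcp_pos: [0.7038, 0.0203, 0.0637]
orientation: [-0.001, -0.055, 0.998, 0.0]
wrist_force: [-3.5, 3.5, 3.5]
finger_gap: 0.0133
grip_force: 24.8
```

Scaled: -0.003 m / 0.8 = -0.0038, -0.002 m / 0.8 = -0.0025.

Request:
{"api": "pendant", "payload": {"offsets": [{"sx": -0.0025,"sz": 0.0015},{"sx": -0.0038,"sz": 0.0025},{"sx": -0.0038,"sz": 0.0025}]}}

```text
clock: 7.42
tcp_pos: [0.7071, 0.0207, 0.0621]
orientation: [-0.0, -0.055, 0.998, 0.0]
wrist_force: [-4.9, 4.3, 6.0]
finger_gap: 0.0134
grip_force: 24.8
```

Request:
{"api": "pendant", "payload": {"offsets": [{},{},{},{"sz": -0.0625},{"sz": -0.0875},{"sz": -0.0875}], "jaw": 0.04}}

```text
clock: 8.18
tcp_pos: [0.7093, 0.0197, 0.1333]
orientation: [0.002, -0.055, 0.998, -0.0]
wrist_force: [0.4, -0.1, 0.3]
finger_gap: 0.0399
grip_force: 0.0
```

Run:
```python
from h import *
from workcell import env, viewer, nets
p=viewer.read_camera("wrist")
m=blue(p["image"]);m[:150]=0;m[330:]=0;m[:,:230]=0;m[:,420:]=0;v,u=np.nonzero(m);print(len(u),u.mean(),v.mean())
print(least_squares(lambda X:fish(p,[X[0],X[1],.086])[0]-[u.mean(),v.mean()],[.6,0]).x)
p=viewer.read_camera("scene");m=blue(p["image"])[135:180,250:300];v,u=np.nonzero(m);print(len(u),u.mean()+250,v.mean()+135)
```

```text
504 321.3333333333333 200.09126984126985
[0.6952211  0.01963211]
19 271.42105263157896 146.89473684210526
```

Scaled: 0.184 m / 0.8 = 0.23, 0.046 m / 0.8 = 0.0575.

Request:
{"api": "pendant", "payload": {"offsets": [{"sx": 0.0575,"sy": -0.01,"sz": -0.015},{"sx": 0.115,"sy": -0.02,"sz": -0.03},{"sx": 0.1725,"sy": -0.03,"sz": -0.045},{"sx": 0.23,"sy": -0.0413,"sz": -0.0588},{"sx": 0.23,"sy": -0.0413,"sz": -0.0588},{"sx": 0.23,"sy": -0.0413,"sz": -0.0588}]}}

```text
clock: 9.02
tcp_pos: [0.5286, -0.033, 0.1771]
orientation: [-0.0, -0.055, 0.998, 0.0]
wrist_force: [0.2, -0.1, 0.3]
finger_gap: 0.0399
grip_force: 0.0
```

Create fit.py:
```python
from h import *
from workcell import env, viewer, nets
p=viewer.read_camera("wrist"); im=np.array(p["image"]); s=env.get_state(); print(s["tcp_pos"],s["orientation"].__repr__())
h=cv2.cvtColor(im,cv2.COLOR_RGB2HSV); m=(h[...,0]>4)&(h[...,0]<20)&(h[...,1]>150)&(h[...,2]>50)
n,l,st,ce=cv2.connectedComponentsWithStats(m.astype(np.uint8)); i=1+np.argmax(st[1:,4]); m=l==i; print(st[i])
x,y,w,hh=st[i,:4]; sl=(slice(max(y-15,0),y+hh+15),slice(max(x-15,0),x+w+15))
cost=lambda q:np.abs(render(p,q,fish)-m)[sl].sum()
q0=np.array([.52,-.029,.13]); r=minimize(cost,q0,method="Nelder-Mead",options=dict(initial_simplex=q0+np.array([[0,0,0],[.01,0,0],[0,.01,0],[0,0,.06]])))
print("wedge",r.x.round(4),r.fun,m.sum(),"grip",place(r.x,[[-.034,0,.034]])[0].round(4))
d=im[:,:,::-1].copy(); e=render(p,r.x,fish); cs,_=cv2.findContours((e>.5).astype(np.uint8),0,1); cv2.drawContours(d,cs,-1,(255,0,0),1); cv2.imwrite("pics/fit.png",cv2.resize(d[40:300,160:480],None,fx=2,fy=2))
```

```bash
python3 fit.py
```

```text
[ 0.5289658  -0.03289902  0.17708582] array([-2.04701722e-04, -5.51127682e-02,  9.98480102e-01,  1.63404167e-04])
[ 310  125   28   93 2519]
wedge [ 0.5202 -0.0294  0.1187] 89.31372549019608 2519 grip [ 0.4864 -0.0334  0.034 ]
```

View pics/fit.png

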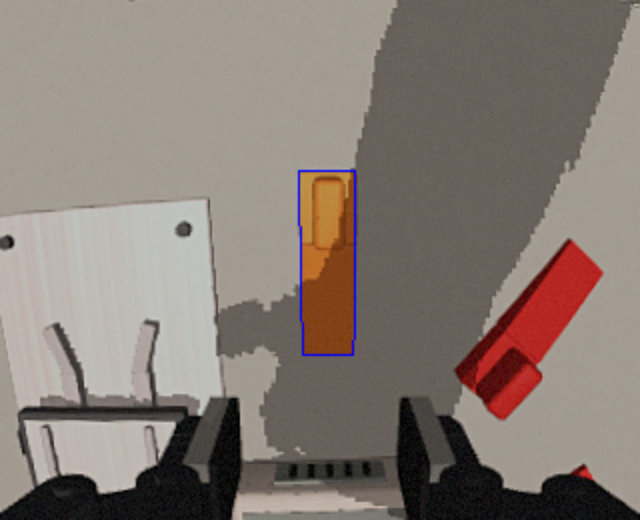

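Scaled: 0.1545 m / 0.8 = 0.1931, 0.0424 m / 0.8 = 0.053, -0.0085 rad / 1.0472 = -0.0081.

Request:
{"api": "pendant", "payload": {"offsets": [{"sx": 0.025,"sy": 0.0025,"sz": 0.05,"wz": -0.0081},{"sx": 0.053,"sy": 0.0053,"sz": 0.1,"wz": -0.0081},{"sx": 0.053,"sy": 0.0053,"sz": 0.15,"wz": -0.0081},{"sx": 0.053,"sy": 0.0053,"sz": 0.1931,"wz": -0.0081},{"sx": 0.053,"sy": 0.0053,"sz": 0.1931,"wz": -0.0081},{"sx": 0.053,"sy": 0.0053,"sz": 0.1931,"wz": -0.0081}], "jaw": 0.045}}

```text
clock: 9.82
tcp_pos: [0.4869, -0.0334, 0.0239]
orientation: [0.0, -0.06, 0.998, -0.0]
wrist_force: [0.7, -0.4, -0.2]
finger_gap: 0.0451
grip_force: 0.0
```

Request:
{"api": "pendant", "payload": {"offsets": [{},{},{},{},{}], "jaw": 0, "grip_n": 60}}

```text
clock: 10.45
tcp_pos: [0.4872, -0.0337, 0.0249]
orientation: [0.002, -0.059, 0.998, -0.0]
wrist_force: [-1.0, 1.4, 6.3]
finger_gap: 0.0129
grip_force: 59.6
```

Run:
```python
from h import *
from workcell import env, viewer, nets
s=env.get_state(); print(s["tcp_pos"],s["orientation"],s["grip_force"],s["finger_gap"])
p=viewer.read_camera("wrist"); cv2.imwrite("pics/w5.png",cv2.resize(p["image"][60:360,120:520,::-1],None,fx=2,fy=2))
```

```text
[ 0.48721002 -0.03368393  0.02486478] [ 1.59104625e-03 -5.93368083e-02  9.98236712e-01 -2.81730925e-04] 59.56903517246246 0.01294694066270193
```

Scaled: -0.126 m / 0.8 = -0.1575, -0.08 m / 0.8 = -0.1, -0.035 rad / 1.0472 = -0.0334.

Request:
{"api": "pendant", "payload": {"offsets": [{"sz": -0.0375},{"sz": -0.0875},{"sx": 0.0208,"sy": -0.0525,"sz": -0.1,"wz": -0.0143},{"sx": 0.0415,"sy": -0.105,"sz": -0.1,"wz": -0.0334},{"sx": 0.0625,"sy": -0.1575,"sz": -0.1,"wz": -0.0334},{"sx": 0.0625,"sy": -0.1575,"sz": -0.1,"wz": -0.0334},{"sx": 0.0625,"sy": -0.1575,"sz": -0.1,"wz": -0.0334}]}}

```text
clock: 11.38
tcp_pos: [0.4507, -0.1642, 0.1034]
orientation: [-0.0, -0.076, 0.997, 0.0]
wrist_force: [-0.6, 0.1, -1.0]
finger_gap: 0.0127
grip_force: 58.9
```

Run:
```python
from h import *
from workcell import env, viewer, nets
import pickle
s=env.get_state(); print(s["grip_force"],s["finger_gap"],s["orientation"])
p=viewer.read_camera("wrist"); pickle.dump(p,open("w5.pkl","wb")); d=p["image"][100:380,170:470,::-1]; cv2.imwrite("pics/w5.png",cv2.resize(d,None,fx=2,fy=2,interpolation=cv2.INTER_CUBIC))
```

```text
58.870790004730225 0.012679021265642146 [-1.44203649e-04 -7.63895042e-02  9.97077965e-01  3.93713498e-04]
```

View pics/w5.png

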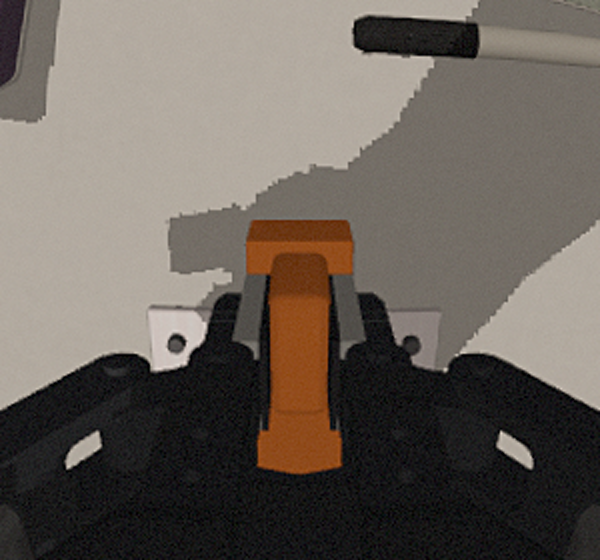

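Run:
```python
from h import *
import pickle
p=pickle.load(open("w5.pkl","rb"));p2=pickle.load(open("w2.pkl","rb"))
X=[]
for u in ([148,307],[441,309]):
    u=np.array(u)/2+[170,100]; X.append(least_squares(lambda X:fish(p,[X[0],X[1],.006])[0]-u,[.5,-.15]).x)
X=np.array(X); d=X[1]-X[0]; print(X.round(4),np.hypot(*d),"yaw",np.arctan2(-d[0],d[1]),"mid",X.mean(0)); 
a=np.arctan2(-d[0],d[1]); print("origin",X.mean(0)+.175*np.array([np.cos(a),np.sin(a)]))
# joint fit
im=p["image"]; P=np.array([[-.175,-.065,.006],[-.175,.065,.006]]); u5=np.array([[148,307],[441,309]])/2+[170,100]
P2=np.array([[-.175,-.065,.006],[-.175,.065,.006],[-.025,.069,.044],[-.025,.176,.044],[.1,.176,.044],[.1,.069,.044]])
u2=np.array([[195,52],[367,38],[382,246],[528,240],[527,400],[386,403]])/2+[120,60]
r=least_squares(lambda q:np.r_[2*(fish(p,place(q,P))-u5).ravel(),(fish(p2,place(q,P2))-u2).ravel()],[.67,-.13,.15],loss="soft_l1")
print(r.x.round(4),r.fun.round(1)); q=r.x
R=np.array(p["R"]); 
# wedge from held pose: fit
h=cv2.cvtColor(np.array(im),cv2.COLOR_RGB2HSV); m=(h[...,0]>4)&(h[...,0]<20)&(h[...,1]>150)&(h[...,2]>50); m[:200]=0
v,u=np.nonzero(m); print("px",m.sum(),u.min(),u.max(),v.min(),v.max())
T=np.array([.4507,-.1642]); e=T-q[:2]; c,s=np.cos(q[2]),np.sin(q[2]); print("tcp in stainer",c*e[0]+s*e[1],-s*e[0]+c*e[1])
```

```text
[[ 0.5097 -0.2217]
 [ 0.491  -0.0943]] 0.12870445657641374 yaw 0.1457867670088218 mid [ 0.50032879 -0.15800477]
origin [ 0.67347237 -0.13258236]
[ 0.6734 -0.1321  0.1488] [-1.5  0.3  1.4 -0.4 -0.5 -1.3 -0.2 -1.8 -1.3  0.6  2.   0.9 -0.   0.6
  0.7  2.5]
px 4618 293 546 210 337
tcp in stainer -0.22499350677729027 0.0012752008485527669
```

The rows are not in the units I measure in: shifts go in shares of 0.8 m and turns go in shares of 60 degrees. I convert before sending: 0.0705 m / 0.8 = 0.0881, 0.068 m / 0.8 = 0.085, 0.005 rad / 1.0472 = 0.0048.

Request:
{"api": "pendant", "payload": {"offsets": [{"sy": -0.0016,"sz": 0.0375,"wz": 0.0048},{"sy": -0.0016,"sz": 0.0688,"wz": 0.0048},{"sy": -0.0016,"sz": 0.085,"wz": 0.0048},{"sy": -0.0016,"sz": 0.0881,"wz": 0.0048},{"sy": -0.0016,"sz": 0.0881,"wz": 0.0048},{"sy": -0.0016,"sz": 0.0881,"wz": 0.0048}]}}

```text
clock: 12.18
tcp_pos: [0.452, -0.1661, 0.0338]
orientation: [0.001, -0.074, 0.997, -0.0]
wrist_force: [-0.5, 0.2, -0.3]
finger_gap: 0.0126
grip_force: 58.9
```

Run:
```python
from h import *
from workcell import env, viewer, nets
s=env.get_state(); print(s["tcp_pos"],s["wrist_force"],s["orientation"])
```

```text
[ 0.4520421  -0.16609248  0.03383207] [-0.49465824  0.16910476 -0.3175252 ] [ 7.36582445e-04 -7.43735279e-02  9.97230091e-01 -4.26014097e-04]
```

Scaled: -0.06 m / 0.8 = -0.075, -0.048 m / 0.8 = -0.06.

Request:
{"api": "pendant", "payload": {"offsets": [{"sz": 0.0023},{"sx": -0.015,"sz": 0.0023},{"sx": -0.03,"sz": 0.0023},{"sx": -0.045,"sz": 0.0023},{"sx": -0.06,"sz": 0.0023},{"sx": -0.075,"sz": 0.0023},{"sx": -0.075,"sz": 0.0023}]}}

```text
clock: 13.05
tcp_pos: [0.5118, -0.1569, 0.0312]
orientation: [0.0, -0.075, 0.997, -0.0]
wrist_force: [0.6, -0.5, -1.2]
finger_gap: 0.0129
grip_force: 58.9
```

Request:
{"api": "pendant", "payload": {"offsets": [{"sx": -0.0125},{"sx": -0.025},{"sx": -0.0375},{"sx": -0.05},{"sx": -0.05}]}}

```text
clock: 13.68
tcp_pos: [0.5512, -0.1509, 0.0311]
orientation: [0.0, -0.075, 0.997, -0.0]
wrist_force: [-0.6, 0.3, -1.4]
finger_gap: 0.0126
grip_force: 58.9
```

Run:
```python
from h import *
from workcell import env, viewer, nets
q=np.array([.6734,-.1325,.147]); s=env.get_state(); e=np.array(s["tcp_pos"])[:2]-q[:2]; c,t=np.cos(q[2]),np.sin(q[2]); print("tcp st",c*e[0]+t*e[1],-t*e[0]+c*e[1],s["wrist_force"],s["ft_torque"])
p=viewer.read_camera("wrist"); im=p["image"][100:380,170:470,::-1]; cv2.imwrite("pics/w6.png",cv2.resize(im,None,fx=2,fy=2,interpolation=cv2.INTER_CUBIC))
import pickle; pickle.dump(p,open("w6.pkl","wb"))
```

```text
tcp st -0.12362721758352489 -0.0003289996277406962 [-0.6125786   0.29144432 -1.40861653] [ 0.00236683 -0.0272858  -0.0220638 ]
```

View pics/w6.png

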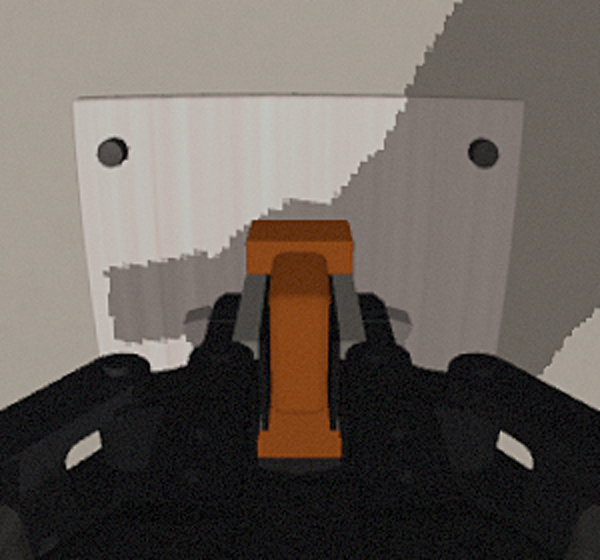

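Run:
```python
from h import *
import pickle
p=pickle.load(open("w6.pkl","rb"));X=[]
for u in ([74,99],[524,100]):
    u=np.array(u)/2+[170,100]; X.append(least_squares(lambda X:fish(p,[X[0],X[1],.006])[0]-u,[.5,-.15]).x)
X=np.array(X); d=X[1]-X[0]; a=np.arctan2(-d[0],d[1]); print(np.hypot(*d),a,X.mean(0)+.175*np.array([np.cos(a),np.sin(a)]))
```

```text
0.12786828546113227 0.14748592175846997 [ 0.6743278  -0.13239705]
```

Request:
{"api": "pendant", "payload": {"offsets": [{"sx": -0.005},{"sx": -0.01},{"sx": -0.01},{"sx": -0.01}]}}

```text
clock: 14.22
tcp_pos: [0.5581, -0.1498, 0.0311]
orientation: [0.0, -0.074, 0.997, 0.0]
wrist_force: [0.1, -1.6, -0.6]
finger_gap: 0.013
grip_force: 58.9
```

Scaled: -0.006 m / 0.8 = -0.0075, -0.004 m / 0.8 = -0.005.

Request:
{"api": "pendant", "payload": {"offsets": [{"sx": -0.0025},{"sx": -0.005},{"sx": -0.0075},{"sx": -0.0075},{"sx": -0.0075}]}}

```text
clock: 14.85
tcp_pos: [0.5599, -0.1491, 0.0311]
orientation: [-0.004, -0.074, 0.997, -0.0]
wrist_force: [-13.2, -2.0, 8.5]
finger_gap: 0.0128
grip_force: 60.3
```

Request:
{"api": "pendant", "payload": {"offsets": [{"sx": -0.0025},{"sx": -0.005},{"sx": -0.005},{"sx": -0.005}]}}

```text
clock: 15.35
tcp_pos: [0.5638, -0.1483, 0.0311]
orientation: [-0.004, -0.074, 0.997, 0.0]
wrist_force: [-12.3, -2.1, 8.2]
finger_gap: 0.0128
grip_force: 60.3
```

Scaled: -0.008 m / 0.8 = -0.01, -0.006 m / 0.8 = -0.0075.

Request:
{"api": "pendant", "payload": {"offsets": [{"sx": -0.0025},{"sx": -0.005},{"sx": -0.0075},{"sx": -0.01},{"sx": -0.01},{"sx": -0.01}]}}

```text
clock: 16.1
tcp_pos: [0.5718, -0.1471, 0.0311]
orientation: [-0.004, -0.074, 0.997, 0.0]
wrist_force: [-12.0, -1.5, 7.7]
finger_gap: 0.013
grip_force: 60.2
```

Run:
```python
from h import *
from workcell import env, viewer, nets
import pickle
q=np.array([.6738,-.1325,.147]); s=env.get_state(); T=np.array(s["tcp_pos"]); e=T[:2]-q[:2]; c,t=np.cos(q[2]),np.sin(q[2]); print("tcp st",c*e[0]+t*e[1],-t*e[0]+c*e[1],T[2],s["wrist_force"],s["ft_torque"],s["orientation"])
p=viewer.read_camera("wrist"); p0=pickle.load(open("w6.pkl","rb")); pickle.dump(p,open("w7.pkl","wb"))
im=np.hstack([x["image"][195:325,250:390,::-1] for x in(p0,p)]); cv2.imwrite("pics/w7.png",cv2.resize(im,None,fx=2.8,fy=2.8,interpolation=cv2.INTER_CUBIC))
```

```text
tcp st -0.10300705560667531 0.0005312636720163234 0.03107209649832587 [-11.96953167  -1.45690146   7.70316711] [-3.10491334e-01  2.10370634e+00 -1.67315205e-03] [-3.61360937e-03 -7.37643100e-02  9.97269135e-01  2.04066237e-04]
```

View pics/w7.png

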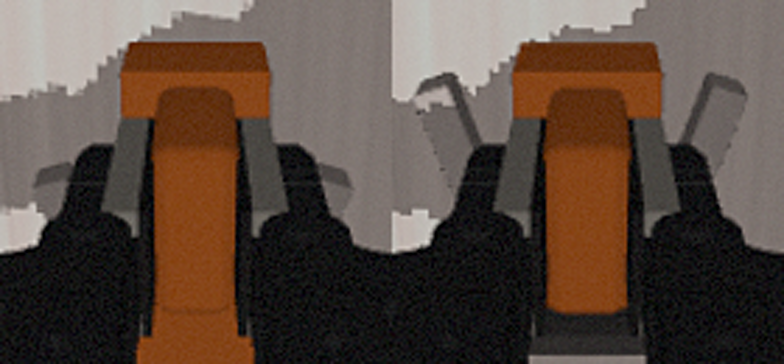

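Request:
{"api": "pendant", "payload": {"offsets": [{"sx": -0.0013},{"sx": -0.0031},{"sx": -0.0031},{"sx": -0.0031},{"sx": -0.0031},{"sx": -0.0031}]}}

```text
clock: 16.9
tcp_pos: [0.5742, -0.1467, 0.0311]
orientation: [-0.004, -0.074, 0.997, 0.0]
wrist_force: [-13.4, -1.3, 8.5]
finger_gap: 0.0126
grip_force: 60.2
```

Run:
```python
from h import *
from workcell import env, viewer, nets
p=viewer.read_camera("scene");m=blue(p["image"])[135:180,250:300];v,u=np.nonzero(m);print("lever",len(u),u.mean()+250,v.mean()+135)
cv2.imwrite("pics/s9.png",cv2.resize(np.hstack([cv2.imread("pics/scene0.png")[140:230,240:350],p["image"][140:230,240:350,::-1]]),None,fx=3.6,fy=3.6,interpolation=cv2.INTER_CUBIC))
```

```text
lever 19 271.42105263157896 146.89473684210526
```

View pics/s9.png

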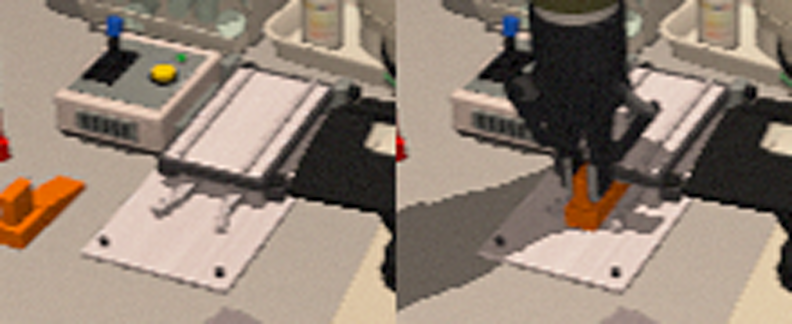

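The lever is still up (scene px 271,147). The wedge sits in the channel under the plate front, held by the gripper, about 41 mm past the bar. Handing in.

```bash
python3 -c "
from workcell import env
print(env.hand_in()); s=env.get_state(); print(s['clock'],s['tcp_pos'],s['wrist_force'])"
```

```text
the job is handed in; nothing more can be done
None
the job is handed in; nothing more can be done
```

I handed in the job at about 17 s: the breaker was tripped and its lever re-latched, and the gripper still holds the orange wedge in the channel with the plate lifted an estimated 3 mm at the front. The lift is worked out from the arm's position and push force, not measured directly, and the hand-in returned no verdict.

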